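# Lock the blood-tube rack into its courier carrier

## Task

Lock the rack of blood tubes into its carrier: with the fingertips, push the upright peg on the slotted round disc until the disc's slot lines up with the steel locking bar, then push the bar by its upright tab through the disc until it is fully home, with the tab up against the guide. Only push: lift nothing, and leave the rack and all the things around it where they stand.

Things in the scene. Friction and masses are not known exactly. Their poses are not given: they have to be found in the camera images.
- carrier: pale blue base plate 8 mm thick, fixed to the bench. Origin: at bench height, directly under the axis of the slotted disc. +y (to the robot's left) is the way the bar is pushed, +x points away from the robot to the rack, z up. The plate spans x -50 to 185, y -310 to 150 mm. The bar runs along x = 0, at heights 17 to 31 mm
- guide (a point): aluminium guide: two low cheeks, 46 mm wide over all, top 34 mm above the bench, between which the bar slides. This point: middle of its end face (carrier x 0, y -100 mm, height 24 mm) where the tab comes to rest; the guide reaches from there to y -54 mm
- keeper (a point): mouth of the aluminium keeper that takes the bar's tip (carrier x 0, y 89 mm, height 24 mm; roofed, top 44 mm, 22 mm deep). Between disc and keeper the bar also passes through the rack's steel eye (y 71 to 79 mm, top 48 mm above the bench)
- disc_top (a point): centre of the top of the steel locking disc, 34 mm above the bench, on its upright axis. The disc is 84 mm across; a straight slot 22 mm wide, open at the top, runs right across it, at right angles to the line from the axis to the peg. The disc stays where it is left; turning it takes about 3 N at the peg
- lock_disc (a joint): turn q of the disc, rad, anticlockwise from above. The peg stands at angle q from the carrier's x axis, the slot at q from its y axis: in line with the bar at q = 0 (peg on the rack side) and equally at q = 3.14 (peg on the robot side); either will do. The 14 mm bar runs freely within about 0.08 rad of line. No stop there: stops only at -0.7 and 3.84
- peg (a point): middle of the turning peg: an upright round steel pin 12 mm across on top of the disc, 30 mm from the disc's axis, from 34 to 74 mm above the bench (this point at 54 mm)
- lock_bar (a joint): travel of the bar, m, along the carrier's +y: 0 drawn right out (tip 75 mm short of the disc's axis), 0.180 fully home (tip 105 mm past the axis, tab against the guide, a hard stop). With the slot out of line its end stops against the disc at about 0.033. Sliding it takes 3 to 5 N; it stays where it is left
- tab (a point): centre of the pushing face of the bar's upright tab: a steel plate 44 mm wide, 12 mm thick, from 15 to 61 mm above the bench (this point at 38 mm), at the bar's outer end (away from the disc); push it along the carrier's +y. The bar is 217 mm long from this face to its tip
- tube_rack: white rack 95 x 240 mm with purple-capped tubes, tops 78 mm above the bench, loose in its bay on the carrier, with a steel eye reaching out to the bar's line; leave it there. Origin at the centre of its underside, 8 mm above the bench, at carrier x 127, y 5 mm
- brown_vial: small brown glass vial with black cap, 30 mm across, 62 mm tall, standing just in front of the carrier (robot side); leave alone; origin at the centre of its underside
- slide_mailer: flat white plastic box 80 x 32 x 14 mm lying just in front of the carrier (robot side); leave alone; origin at the centre of its underside
- sample_pot: clear pot with white lid, 52 mm across, 62 mm tall, standing on the carrier plate beside the bar, 95 to 120 mm beyond its line; leave alone; origin at the centre of its underside
- orange_lid_jar: jar with orange lid, 68 mm across, 105 mm tall, on the bench to the left; leave alone; origin at the centre of its underside
- reagent_bottle: white bottle 72 mm across, 170 mm tall, on the bench to the left; leave alone; origin at the centre of its underside
- glove_box: teal carton 110 x 220 x 75 mm on the bench to the right; leave alone; origin at the centre of its underside
- beaker: clear open cup 70 mm across, 80 mm tall, on the bench to the right; leave alone; origin at the centre of its underside

How it is judged:
By the outcome, as a careful person would: the job done as asked, in the order asked, and still so for the second after the job is handed in, with the robot touching nothing.
It also fails if it takes over 58 s, if anything falls off the work surface, if the arm or the gripper's body presses on something with over 40 N, if the wrist force passes 120 N, or if a joint passes its speed limit or range.

## Robot

A 6-joint arm with a two-finger parallel gripper is mounted at the origin on the work surface. World frame = base frame: x ahead of the robot, y to its left, z up, the work surface at z = 0. Lengths are in m, angles in rad, forces in N, time in s.
With the tool pointing down it reaches from about 0.325 to 0.9 m from the base axis. Payload 3.5 kg.
Tool frame: the origin (TCP) lies midway between the tips of the shut fingers; the grasp point (between the pads) lies 19 mm behind it (manip.hold_point_z is the distance from the TCP to the grasp point, in m); z points along the fingers, y is the line along which they close (so a half turn about z gives the same grasp; the last joint's range is limited). The gripper opens to 85 mm and grips with 20 to 120 N. Pads are 22 mm wide; open, the fingers measure 114 mm over their backs; the gripper's body (76 mm by 85 mm) begins 54 mm behind the grasp point. The pads swing forward as they close: fully open they stand 13 mm farther back than shut.
Start: joints at [-1.382, 0.276, -0.026, 1.268, 0, 1.467], TCP at [0.18, -0.599, 0.231] pointing down, gripper open.
Joint ranges: [-3.12, 3.12], [-0.85, 1.88], [-1.08, 1.24], [-1.95, 2.15], [-1.57, 1.53], [-3.14, 3.14]. Speed limits (rad/s): [2.57, 2.57, 3.14, 3.14, 3.14, 3.14].

## Interface

Orientations are given as a unit quaternion [w, x, y, z].
In Python, from rig import manip gives the robot as it stands. The module is installed in compiled form; this text tells all that it offers.
- The arm moves only by the tool arm_command, never from a script. Its argument "increments" is one flat list of numbers, 7 for each row, row after row: the shift along the tool's x, y, z in mm, then the turn, a rotation vector about the tool's x, y, z in rad, then the finger opening in mm, from 0 to 85.4. In form: [x, y, z, ax, ay, az, jaw, x, y, z, ax, ay, az, jaw, ...]. A call has 1 to 12 rows; each row is the pose to reach, as a shift and turn from the pose commanded when the call began, along the tool's axes at that moment; what a row does not reach only later rows make up. A row lasts 1/8 s, in which the tool goes at most 62.5 mm and 10.7 degrees, less where a joint would pass 70% of its speed; a pose out of reach is approached as far as the arm can. A call with a gripper value outside its range is refused whole. The fingers move at their own pace and stop on an object; "newtons" is the grip in N (left out, the last holds). Time passes only in rows, so rows that repeat a pose let the fingers close. It gives the time, the measured TCP pose, the force, the opening and the grip force at its end, in the units of the state.
- manip.state(): the state, without advancing time (a new reading comes with each control period).
- manip.camera(name): name is "scene" or "side" or "wrist"; returns a dict with "img" (400x640x3 uint8, blue, green, red), "camera_matrix" (3x3 intrinsics, pixels), "R" (3x3) and "t" (3): a world point X has camera coordinates R X + t. Camera axes: x right, y down, z forward; pixel columns grow to the right and rows downward; lengths in m; the calibration is good to about 2 mm. The wrist camera is an equidistant fisheye: a pixel r from the principal point sees the ray r / f radians off the axis. A picture is of the moment at which its call begins. There is no depth.
- manip.job_done(): hands the job in; it is judged then, once.
The state is a dict: "time": time; "joints": joint angles; "dq": joint speeds; "tau": joint torques, N m; "eef_pos": TCP position; "ee_rot": TCP orientation; "force": force on the tool from outside, world axes, zero at the start; "moment": the same for the moment, N m; "finger_gap": finger opening in m; "grip_force": force on a finger pad.
Only numpy, scipy, OpenCV 4.12 (cv2) and the standard library are available. Lean on these libraries where they do the work, as an engineer would, in place of code of your own. Each camera call takes 0.05 s, during which the arm holds its last target. There are 200 camera calls.

## Working session

There is one attempt and no reset: what is moved stays moved. The work goes in short steps, Python scripts to look and compute and a tool call to move; the robot and the scene stay as the last step left them, time stands still between calls to the robot, and variables do not carry over. Pictures are saved under pics/ and viewed, at most 12 in all, crops included, and the job is handed in when it is done.

Besides the shell and the picture viewer there is one more tool, called after "Call:" as a command line: name --argument value ..., lists and objects as JSON in quotes. arm_command: Moves the arm, as the interface text tells. Its arguments: {"type":"object","properties":{"increments":{"type":"array","items":{"type":"number"}},"newtons":{"type":"number"}},"required":["increments"]}

```bash
mkdir -p pics; python3 - <<'E'
from rig import manip
import cv2,numpy as np
for n in ("scene","side"):
    c=manip.camera(n); cv2.imwrite(f"pics/{n}0.png",c["img"]); print(n,c["camera_matrix"].tolist(),c["R"].tolist(),c["t"].tolist())
print(manip.state())
E
```

```text
scene [[370.07759887585155, 0.0, 322.0376486528599], [0.0, 370.07759887585155, 199.51871294284894], [0.0, 0.0, 1.0]] [[0.4914944384096948, 0.8708744907272867, -0.0032921744831646517], [0.628056682424114, -0.3570693693197421, -0.691408901559719], [-0.6033059096965271, 0.3377559575997005, -0.7224561526010801]] [-0.27397951147146926, -0.2965516910585846, 1.3701984004774312]
side [[516.4985593602366, 0.0, 326.8895828675575], [0.0, 516.4985593602366, 192.0882111521806], [0.0, 0.0, 1.0]] [[-0.8812231071812823, -0.4726831678224528, 0.004056874054929711], [-0.23976421639544906, 0.4395630558949903, -0.8656196857907832], [0.4073806032520976, -0.7637767623786342, -0.5006856312541518]] [0.47208228847055994, 0.2157192202597045, 1.1656929260702287]
{'time': 0.1, 'joints': array([-1.38243388e+00,  2.77062755e-01, -2.77233947e-02,  1.26798562e+00,
       -4.23253241e-05,  1.46741310e+00]), 'dq': array([ 0.00041185, -0.00041523,  0.00286605,  0.00256766,  0.00036457,
        0.00115426]), 'tau': array([ 4.91068968e-04, -4.46706104e+01,  2.96129358e+01,  8.40279768e-03,
       -2.24265295e-05,  3.89143139e-06]), 'eef_pos': array([ 0.17962413, -0.59791168,  0.23027747]), 'ee_rot': array([-9.85932059e-04,  9.89378925e-01,  1.45356000e-01, -6.30988676e-05]), 'force': array([ 0.09200463,  0.24362908, -0.41260466]), 'moment': array([-0.046703  , -0.02296288,  0.00101098]), 'grip_force': 0.0, 'finger_gap': 0.08560220408945414}
```

View pics/scene0.png

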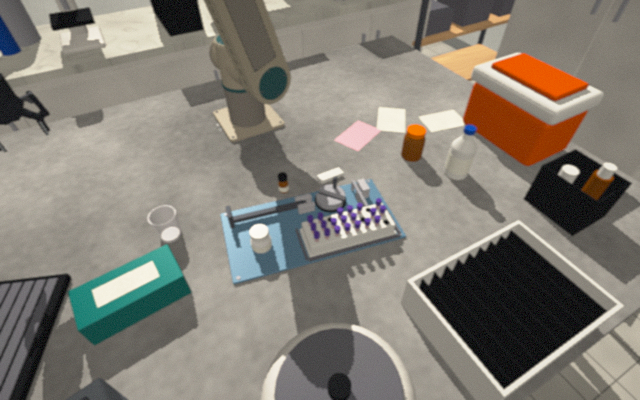

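View pics/side0.png

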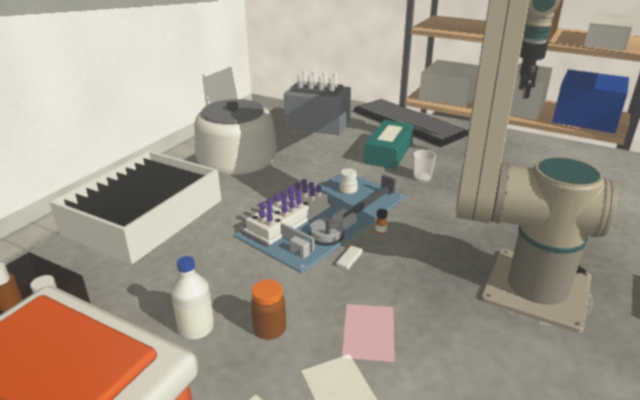

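The scene view shows the carrier at about px (220–405, 180–280), with the tab at its left end (230, 215) and the disc near (330, 198). I'll crop both views for detail.

```bash
python3 - <<'E'
import cv2,numpy as np
a=cv2.imread("pics/scene0.png")[165:285,215:410]; a=cv2.resize(a,None,fx=4,fy=4,interpolation=cv2.INTER_CUBIC)
b=cv2.imread("pics/side0.png")[160:275,225:415]; b=cv2.resize(b,None,fx=4,fy=4,interpolation=cv2.INTER_CUBIC)
cv2.imwrite("pics/a.png",a);cv2.imwrite("pics/b.png",b)
E
```

```text
(no output)
```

View pics/a.png

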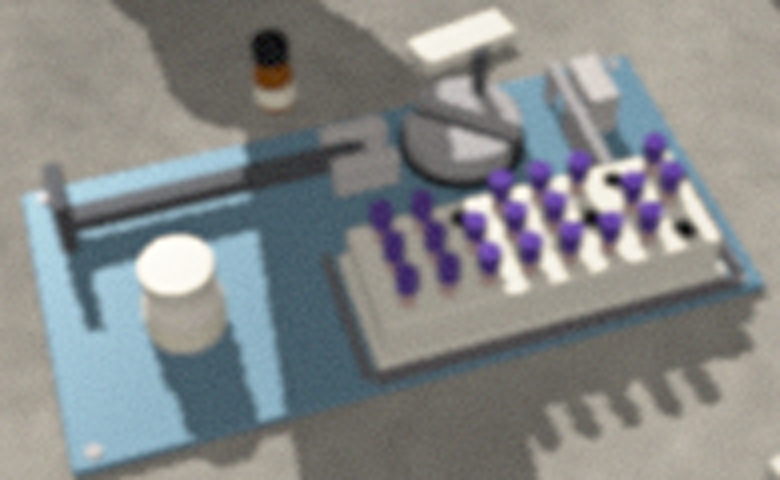

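View pics/b.png

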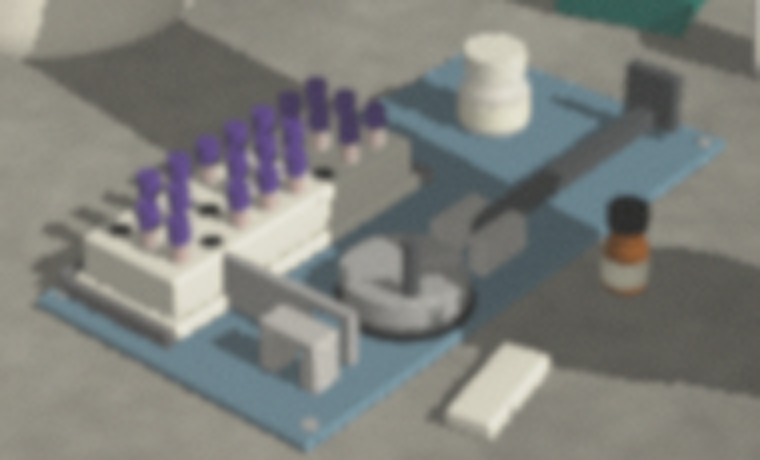

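The crops show the plate corners, and the disc with its slot out of line. In a.png the peg runs from about (480, 92) up to (482, 55), and in b.png from about (412, 240) to (412, 290). The tab is at the right-hand end of the bar. Next I fit the carrier pose and the peg.

```bash
cat > h.py <<'E'
import numpy as np, json
from scipy.optimize import least_squares
def proj(c,X): 
    p=np.asarray(X)@np.array(c["R"]).T+c["t"]; K=np.array(c["camera_matrix"]); return p[:,:2]/p[:,2:]*K[0,0]+K[:2,2]
def car(P,X):  # carrier->world
    x,y,a=P; X=np.atleast_2d(X); c,s=np.cos(a),np.sin(a)
    return np.c_[x+c*X[:,0]-s*X[:,1], y+s*X[:,0]+c*X[:,1], X[:,2]]
E
python3 - <<'E'
from h import *
from rig import manip
C={n:manip.camera(n) for n in("scene","side")}
cor=np.array([[-.05,-.31,.008],[.185,-.31,.008],[.185,.15,.008],[-.05,.15,.008]])
S=np.array([[25,198],[75,468],[765,284],[625,57]])/4+[215,165]
B=np.array([[725,143],[455,57],[40,297],[308,440]])/4+[225,160]
f=lambda P:np.r_[(proj(C["scene"],car(P,cor))-S).ravel(),(proj(C["side"],car(P,cor))-B).ravel()]
r=least_squares(f,[.45,-.1,0],loss="soft_l1");print(r.x,f(r.x).round(1))
P=r.x
pk=[np.array([[478,92],[482,52]])/4+[215,165],np.array([[412,292],[412,240]])/4+[225,160]]
def peg(q,z):return car(P,np.c_[.03*np.cos(q),.03*np.sin(q),z])
for i,n in enumerate(C):
  for q in np.arange(-.6,3.9,.4): print(n,round(q,1),(((proj(C[n],peg(q,.034))-[[215,165],[225,160]][i])*4)[0]).round(),(((proj(C[n],peg(q,.074))-[[215,165],[225,160]][i])*4)[0]).round())
for t in(0,.01,.02,.033):
  X=car(P,[[.0,-.292+t,.061],[-.022,-.292+t,.061],[.022,-.292+t,.061]])
  print(t,[((proj(C[n],X)-o)*4).round().tolist() for n,o in(("scene",[215,165]),("side",[225,160]))])
print(car(P,[[0,0,.034],[0,-.292,.038]]))
np.save("P.npy",P)
E
```

```text
[ 0.51216401  0.05293051 -0.19181464] [-1.1 -1.4 -0.3  0.7  0.3 -1.6 -0.4 -1.9 -0.6 -1.7  3.4 -4.  -2.2 -0.2
 -1.   0.8]
scene -0.6 [450. 143.] [451. 103.]
scene -0.2 [467. 144.] [468. 104.]
scene 0.2 [483. 140.] [485. 100.]
scene 0.6 [496. 132.] [498.  91.]
scene 1.0 [503. 121.] [505.  81.]
scene 1.4 [503. 109.] [505.  69.]
scene 1.8 [497.  98.] [498.  58.]
scene 2.2 [485.  90.] [486.  49.]
scene 2.6 [470.  85.] [471.  44.]
scene 3.0 [453.  85.] [454.  44.]
scene 3.4 [438.  89.] [438.  49.]
scene 3.8 [426.  97.] [426.  57.]
side -0.6 [388. 240.] [388. 187.]
side -0.2 [372. 244.] [371. 192.]
side 0.2 [360. 252.] [359. 199.]
side 0.6 [354. 262.] [354. 209.]
side 1.0 [356. 273.] [355. 219.]
side 1.4 [365. 282.] [365. 228.]
side 1.8 [380. 288.] [380. 235.]
side 2.2 [398. 291.] [398. 237.]
side 2.6 [417. 290.] [418. 236.]
side 3.0 [433. 284.] [434. 231.]
side 3.4 [444. 276.] [445. 222.]
side 3.8 [448. 265.] [449. 212.]
0 [[[42.0, 186.0], [37.0, 163.0], [47.0, 210.0]], [[656.0, 60.0], [682.0, 70.0], [631.0, 51.0]]]
0.01 [[[57.0, 182.0], [52.0, 159.0], [63.0, 206.0]], [[649.0, 66.0], [674.0, 75.0], [623.0, 56.0]]]
0.02 [[[73.0, 179.0], [67.0, 156.0], [78.0, 203.0]], [[641.0, 71.0], [667.0, 80.0], [616.0, 61.0]]]
0.033 [[[92.0, 174.0], [87.0, 151.0], [98.0, 198.0]], [[631.0, 77.0], [657.0, 87.0], [605.0, 68.0]]]
[[ 0.51216401  0.05293051  0.034     ]
 [ 0.45649697 -0.23371418  0.038     ]]
```

The carrier sits at about (0.512, 0.053) with yaw −0.19. The peg is at q ≈ 2.4, so the shortest turn is on to 3.14. I'll go above the disc.

Call:
arm_command --increments '[40, -45, 0, 0, 0, -0.18, 24, 81, -90, 0, 0, 0, -0.36, 24, 121, -135, 0, 0, 0, -0.54, 24, 162, -180, 0, 0, 0, -0.72, 24, 202, -225, 0, 0, 0, -0.9, 24, 243, -270, 0, 0, 0, -1.08, 24, 283, -315, 0, 0, 0, -1.26, 24, 324, -360, 0, 0, 0, -1.44, 24, 364, -405, 0, 0, 0, -1.62, 24, 405, -450, 0, 0, 0, -1.8, 24, 445, -496, 0, 0, 0, -1.98, 24, 486, -542, 0, 0, 0, -2.16, 24]'

```text
time: 1.7
eef_pos: [0.4898, 0.0623, 0.2314]
ee_rot: [0.0, 0.335, 0.942, -0.0]
force: [1.7, -0.6, -0.5]
finger_gap: 0.024
grip_force: 0.0
```

Call:
arm_command --increments '[0, 0, 0, 0, 0, -0.17, 24, 0, 0, 0, 0, 0, -0.34, 24, 0, 0, 0, 0, 0, -0.5, 24, 0, 0, 0, 0, 0, -0.5, 24]'

```text
time: 2.2
eef_pos: [0.4891, 0.0604, 0.2311]
ee_rot: [-0.0, 0.096, 0.995, -0.0]
force: [-0.2, 0.0, 0.1]
finger_gap: 0.0236
grip_force: 0.0
```

```bash
python3 - <<'E'
from rig import manip
import cv2
c=manip.camera("wrist"); cv2.imwrite("pics/w1.png",c["img"]); s=manip.state();print(s["time"],s["joints"],s["eef_pos"],s["ee_rot"],s["finger_gap"]);print(c["camera_matrix"].tolist(),c["R"].round(4).tolist(),c["t"].tolist())
E
```

```text
2.25 [-8.52094521e-03  4.18147898e-02 -3.04634335e-01  1.22463479e+00
 -7.00008707e-06  1.83917091e-01] [0.48917881 0.06033194 0.23116893] [-1.42934484e-04  9.60706178e-02  9.95374510e-01 -1.60808597e-05] 0.02391072427228409
[[309.70691628693146, 0.0, 320.62835879203226], [0.0, 309.70691628693146, 202.09760117659278], [0.0, 0.0, 1.0]] [[0.1901, 0.9818, 0.0], [0.9376, -0.1816, 0.2965], [0.2911, -0.0563, -0.955]] [-0.151900376274391, -0.4851650760332586, 0.2406058353621177]
```

View pics/w1.png

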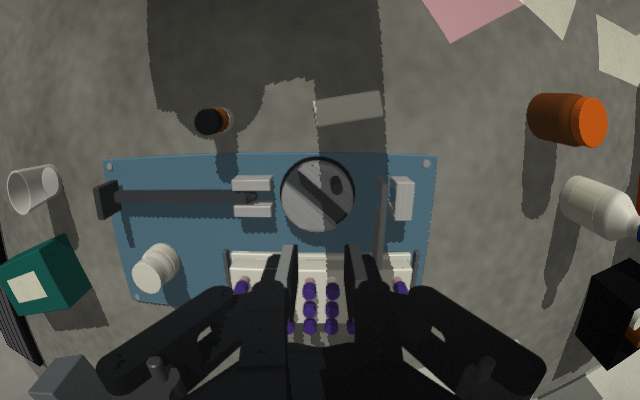

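The wrist view shows the disc at about (318, 194) with the slot running diagonally, and the peg at about (335, 186). Robot-side plate corners are at (104, 160) and (437, 156), and the tab is at about (105, 200). I'll refit from this view.

```bash
cat >> h.py <<'E'
def fish(c,X):
    p=np.asarray(X)@np.array(c["R"]).T+c["t"]; K=c["camera_matrix"]; r=np.hypot(p[:,0],p[:,1]); th=np.arctan2(r,p[:,2])
    return p[:,:2]/r[:,None]*th[:,None]*K[0,0]+K[:2,2]
E
python3 - <<'E'
from h import *
from rig import manip
import cv2
c=manip.camera("wrist")
M=np.array([[-.05,-.31,.008],[-.05,.15,.008],[.185,.15,.008],[.185,-.31,.008],[0,0,.034]])
U=np.array([[104,160.5],[438,156.5],[413,307],[132,299],[318,194.5]])
f=lambda P:((fish(c,car(P,M))-U)*[[1],[1],[.5],[.3],[2]]).ravel()
r=least_squares(f,np.load("P.npy"),loss="soft_l1");P=r.x;print(P,f(P).round(1));np.save("P.npy",P)
for q in np.arange(2,2.9,.15):print(q.round(2),fish(c,car(P,np.c_[.03*np.cos(q),.03*np.sin(q),.034])).round(1),fish(c,car(P,np.c_[.03*np.cos(q),.03*np.sin(q),.074])).round(1))
im=c["img"].copy()
for t in(0,.033):print(fish(c,car(P,[[-.022,-.292+t,.061],[.022,-.292+t,.061],[.022,-.28+t,.061]])).round(1))
a=np.linspace(0,2*np.pi,60)
for p in fish(c,car(P,np.c_[.042*np.cos(a),.042*np.sin(a),0*a+.034])): cv2.circle(im,tuple((p*8).round().astype(int)),2,(0,0,255),-1,shift=3)
cv2.imwrite("pics/w1c.png",np.hstack([cv2.resize(im[145:245,270:400],None,fx=4,fy=4,interpolation=cv2.INTER_CUBIC),cv2.resize(im[150:250,80:145],None,fx=4,fy=4)]))
E
```

```text
[ 0.50851859  0.05304076 -0.18568029] [-2.3 -1.4  0.4 -6.2  2.9  0.6  0.4  0.3 -0.1  1.2]
2.0 [[342.  184.3]] [[344.6 193.9]]
2.15 [[340.1 181. ]] [[342.5 190.2]]
2.3 [[337.7 177.9]] [[339.8 186.7]]
2.45 [[334.8 175.2]] [[336.6 183.7]]
2.6 [[331.6 172.9]] [[332.9 181.2]]
2.75 [[328.  171.2]] [[328.9 179.2]]
[[ 90.7 187.2]
 [ 97.1 219.4]
 [103.4 219.6]]
[[108.9 186.5]
 [115.1 219.9]
 [122.1 220. ]]
```

View pics/w1c.png

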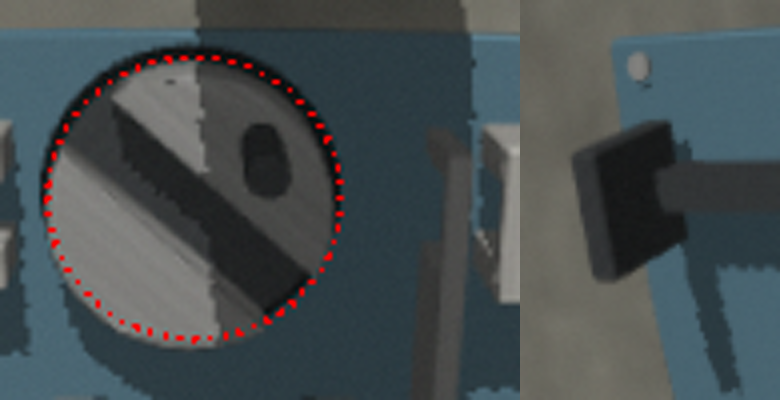

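q ≈ 2.35, with the peg near carrier (−21, 21). I'll straddle the peg loosely with 36 mm open fingers and sweep along carrier −y, stopping a little short of the full turn.

Call:
arm_command --increments '[3, 9, 20, 0, 0, 0, 36, 4, 19, 60, 0, 0, 0, 36, 4, 19, 100, 0, 0, 0, 36, 4, 19, 125, 0, 0, 0, 36, 4, 19, 140, 0, 0, 0, 36, 4, 19, 155, 0, 0, 0, 36, 4, 19, 170, 0, 0, 0, 36, 4, 19, 182, 0, 0, 0, 36, 4, 19, 182, 0, 0, 0, 36]'

```text
time: 3.42
eef_pos: [0.4882, 0.0797, 0.0484]
ee_rot: [-0.001, 0.095, 0.995, -0.0]
force: [-1.1, 0.3, 0.9]
finger_gap: 0.0359
grip_force: 0.0
```

```bash
python3 - <<'E'
from rig import manip
import cv2,numpy as np
w=manip.camera("wrist")["img"][130:330,220:420];s=manip.camera("scene")["img"][160:235,300:375]
cv2.imwrite("pics/d1.png",np.hstack([cv2.resize(w,(400,400)),cv2.resize(s,(400,400),interpolation=2)]));print(manip.state()["finger_gap"],manip.state()["eef_pos"])
E
```

```text
0.03586106028091234 [0.48923673 0.07974628 0.04949051]
```

View pics/d1.png

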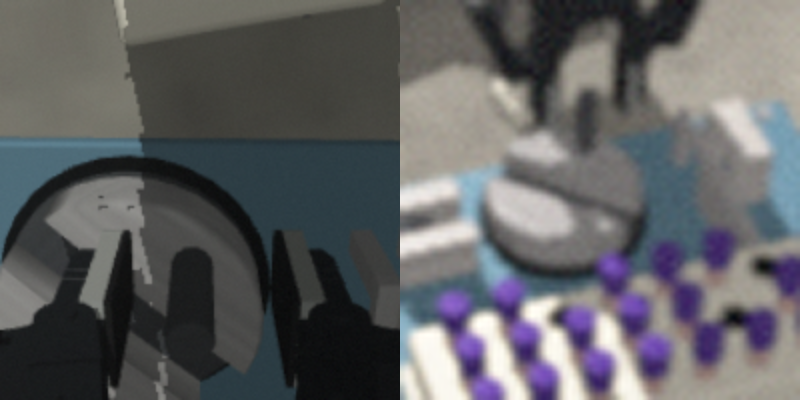

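The peg stands between the fingers (wrist half: peg columns 170–215, finger faces at 130 and 275). Now I sweep.

Call:
arm_command --increments '[0, -5, 0, 0, 0, 0, 36, 1, -10, 0, 0, 0, 0, 36, 2, -15, 0, 0, 0, 0, 36, 3, -19, 0, 0, 0, 0, 36, 3, -22, 0, 0, 0, 0, 36, 3, -25, 0, 0, 0, 0, 36, 3, -28, 0, 0, 0, 0, 36, 3, -31, 0, 0, 0, 0, 36, 3, -31, 0, 0, 0, 0, 36]'

```text
time: 4.65
eef_pos: [0.4786, 0.0506, 0.0489]
ee_rot: [-0.001, 0.095, 0.996, 0.001]
force: [-1.3, 3.6, -0.3]
finger_gap: 0.0359
grip_force: 1.8
```

```bash
python3 - <<'E'
from rig import manip
from h import *
import cv2
c=manip.camera("wrist");P=np.load("P.npy");w=c["img"]
cv2.imwrite("pics/d2.png",cv2.resize(w[110:310,190:450],(780,600)))
s=manip.state();d=s["eef_pos"][:2]-P[:2];a=P[2];print(s["force"],s["finger_gap"],d@[np.cos(a),np.sin(a)],d@[-np.sin(a),np.cos(a)])
for q in(2.8,2.9,3.,3.14):print(q,[((fish(c,car(P,np.c_[.03*np.cos(q),.03*np.sin(q),z]))-[190,110])*3).round() for z in(.034,.074)])
print(((fish(c,car(P,[[0,0,.034],[.042,0,.034],[-.042,0,.034],[0,-.042,.034],[0,.042,.034]]))-[190,110])*3).round())
E
```

```text
[-1.76344207  4.89895572 -0.23221103] 0.036185540758623146 -0.028596949135935742 -0.007971686628089577
2.8 [array([[489., 420.]]), array([[514., 536.]])]
2.9 [array([[474., 417.]]), array([[496., 532.]])]
3.0 [array([[459., 414.]]), array([[476., 529.]])]
3.14 [array([[436., 413.]]), array([[448., 528.]])]
[[434. 546.]
 [430. 697.]
 [437. 354.]
 [226. 544.]
 [637. 539.]]
```

View pics/d2.png

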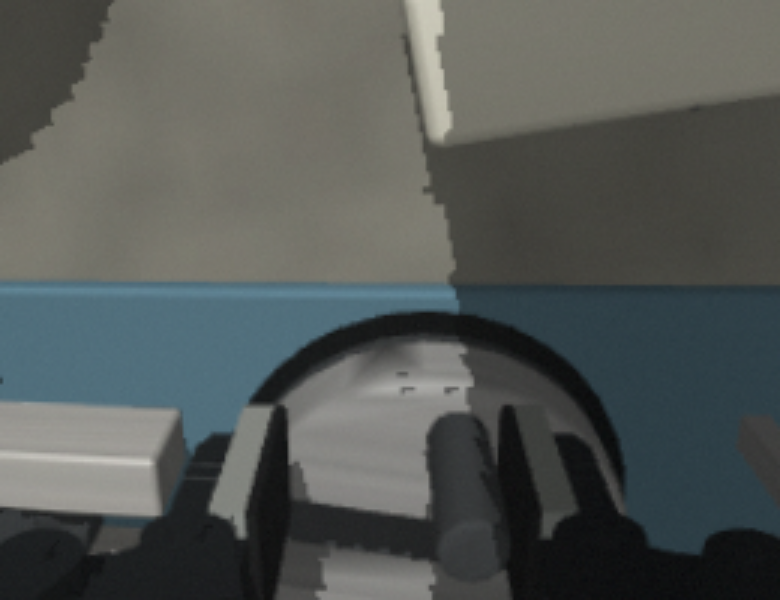

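The peg base is at (457, 435) in the crop, and the slot's upper edge slopes by about 0.12. That gives q ≈ 3.02, in agreement with the finger geometry, so 3.7 mm remains.

Call:
arm_command --increments '[0, -2, 0, 0, 0, 0, 36, 0, -3.7, 0, 0, 0, 0, 36, 0, -3.7, 0, 0, 0, 0, 36, 0, -3.7, 0, 0, 0, 0, 36]'

```text
time: 5.2
eef_pos: [0.4798, 0.046, 0.0494]
ee_rot: [0.0, 0.095, 0.995, -0.0]
force: [-1.2, 3.4, -0.7]
finger_gap: 0.0363
grip_force: 1.3
```

Call:
arm_command --increments '[0, 3, 0, 0, 0, 0, 36, 0, 3, -30, 0, 0, 0, 36, 0, 3, -60, 0, 0, 0, 36, 0, 3, -110, 0, 0, 0, 20, 0, 3, -110, 0, 0, 0, 0, 0, 3, -110, 0, 0, 0, 0]'

```text
time: 5.95
eef_pos: [0.4805, 0.0488, 0.1595]
ee_rot: [0.001, 0.095, 0.995, -0.001]
force: [0.0, -0.2, -0.6]
finger_gap: -0.0003
grip_force: 0.0
```

```bash
python3 - <<'E'
from rig import manip
from h import *
import cv2
c=manip.camera("wrist");P=np.load("P.npy");w=c["img"]
cv2.imwrite("pics/d3.png",cv2.resize(w[120:270,50:440],(780,300),interpolation=2))
big=cv2.resize(w[150:250,250:380],(780,600),interpolation=2)
cv2.imwrite("pics/d3b.png",np.vstack([cv2.resize(big,(520,400)),cv2.resize(w[150:250,60:190],(520,400))])[:,:][:600] if 0 else np.vstack([cv2.resize(w[145:255,60:450],(780,220)),cv2.resize(w[155:250,250:445],(780,380),interpolation=2)]))
s=manip.state();d=s["eef_pos"][:2]-P[:2];a=P[2];print(s["eef_pos"],s["ee_rot"],d@[np.cos(a),np.sin(a)],d@[-np.sin(a),np.cos(a)])
E
```

```text
[0.47957154 0.04887109 0.15851402] [-4.88027275e-04  9.48852347e-02  9.95487991e-01 -4.63421778e-04] -0.027679686792147037 -0.009442064387507993
```

View pics/d3b.png

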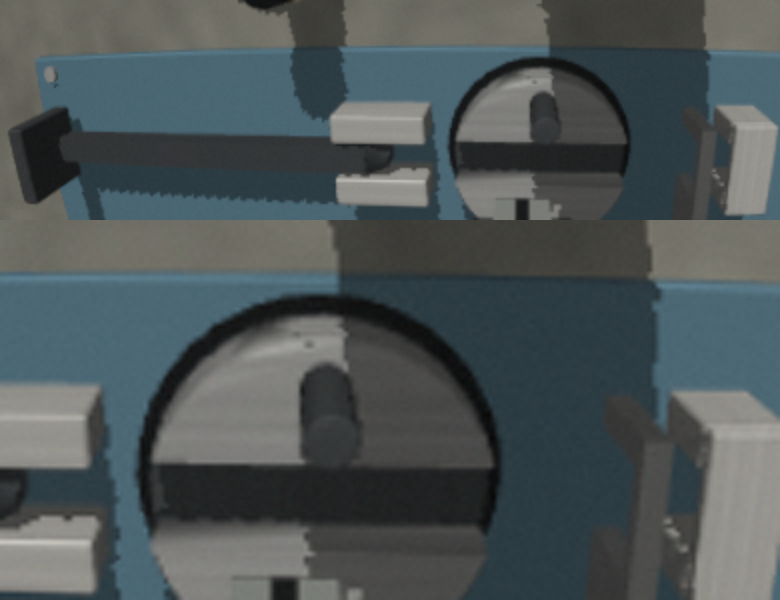

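The slot is now parallel to the bar: its edges run at the same ~0.012 slope as the plate edge, with the peg on the robot side. Next I go behind the tab with the fingers shut.

Call:
arm_command --increments '[-5, -54, 0, 0, 0, 0, 0, -10, -108, 0, 0, 0, 0, 0, -15, -162, 0, 0, 0, 0, 0, -20, -216, 0, 0, 0, 0, 0, -25, -270, 0, 0, 0, 0, 0, -28, -328, 0, 0, 0, 0, 0, -28, -328, 40, 0, 0, 0, 0, -28, -328, 80, 0, 0, 0, 0, -28, -328, 105, 0, 0, 0, 0, -28, -328, 120, 0, 0, 0, 0, -28, -328, 120, 0, 0, 0, 0]'

```text
time: 7.38
eef_pos: [0.4443, -0.2771, 0.0375]
ee_rot: [-0.002, 0.095, 0.996, 0.001]
force: [0.4, 0.1, 0.5]
finger_gap: 0.0003
grip_force: 0.0
```

```bash
python3 - <<'E'
from rig import manip
from h import *
import cv2
c=manip.camera("wrist");P=np.load("P.npy");w=c["img"]
cv2.imwrite("pics/t1.png",np.hstack([cv2.resize(w[100:400,220:520],(400,400)),cv2.resize(manip.camera("scene")["img"][180:255,200:275],(400,400),interpolation=2)]))
s=manip.state();d=s["eef_pos"][:2]-P[:2];a=P[2];print(s["force"],s["eef_pos"],s["ee_rot"],d@[np.cos(a),np.sin(a)],d@[-np.sin(a),np.cos(a)])
E
```

```text
[-0.33897945  0.14214922 -0.75396909] [ 0.44606525 -0.27850436  0.03970135] [ 2.39925136e-04  9.46938225e-02  9.95506382e-01 -2.56164697e-04] -0.00017156093034422054 -0.3373759861870519
```

View pics/t1.png

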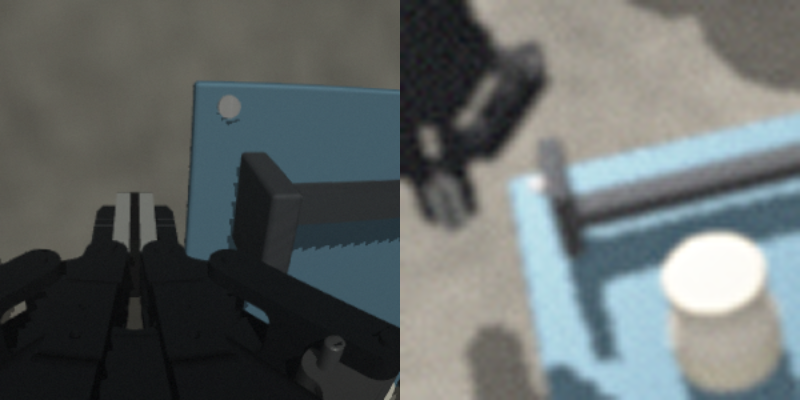

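```bash
python3 - <<'E'
from rig import manip
from h import *
c=manip.camera("wrist");e=manip.state()["eef_pos"];a=np.load("P.npy")[2]
for h in(0,.015,.03,.045,.06,.075):print(h,[((fish(c,[e+[-np.sin(a)*o,np.cos(a)*o,h]])-[220,100])*4/3).round()[0].tolist() for o in(0,.015,.03,.05)])
E
```

```text
0 [[135.0, 218.0], [173.0, 217.0], [211.0, 216.0], [259.0, 215.0]]
0.015 [[135.0, 237.0], [177.0, 237.0], [218.0, 236.0], [270.0, 233.0]]
0.03 [[135.0, 261.0], [181.0, 261.0], [226.0, 259.0], [282.0, 255.0]]
0.045 [[135.0, 290.0], [186.0, 289.0], [235.0, 286.0], [297.0, 281.0]]
0.06 [[135.0, 324.0], [191.0, 323.0], [246.0, 319.0], [313.0, 312.0]]
0.075 [[135.0, 366.0], [198.0, 364.0], [259.0, 359.0], [332.0, 348.0]]
```

The linkage bulges only about 40 mm above the tips, so lowering 11 mm keeps the contact at the fingertips. Now I push.

Call:
arm_command --increments '[0, 0, 11, 0, 0, 0, 0, 0, 10, 11, 0, 0, 0, 0, 0, 20, 11, 0, 0, 0, 0, 0, 28, 11, 0, 0, 0, 0, 0, 34, 11, 0, 0, 0, 0, 0, 40, 11, 0, 0, 0, 0, 0, 48, 11, 0, 0, 0, 0, 0, 58, 11, 0, 0, 0, 0, 0, 68, 11, 0, 0, 0, 0, 0, 78, 11, 0, 0, 0, 0, 0, 88, 11, 0, 0, 0, 0, 0, 88, 11, 0, 0, 0, 0]'

```text
time: 9.02
eef_pos: [0.4624, -0.1901, 0.0282]
ee_rot: [0.0, 0.094, 0.996, 0.001]
force: [-0.3, -0.4, 0.0]
finger_gap: 0.0004
grip_force: 0.0
```

Call:
arm_command --increments '[0, 8, 0, 0, 0, 0, 0, 0, 16, 0, 0, 0, 0, 0, 0, 24, 0, 0, 0, 0, 0]'

```text
time: 9.4
eef_pos: [0.4668, -0.1679, 0.0282]
ee_rot: [-0.0, 0.095, 0.995, -0.0]
force: [-0.1, -3.6, -0.4]
finger_gap: 0.0002
grip_force: 1.8
```

```bash
python3 - <<'E'
from rig import manip
from h import *
import cv2
c=manip.camera("side");cv2.imwrite("pics/t2.png",cv2.resize(c["img"][160:275,225:415],None,fx=4,fy=4,interpolation=2))
P=np.load("P.npy");s=manip.state();d=s["eef_pos"][:2]-P[:2];a=P[2];print(s["force"],d@[np.cos(a),np.sin(a)],d@[-np.sin(a),np.cos(a)])
E
```

```text
[-0.7684566  -1.26316229 -0.08917984] -0.00022212535108985407 -0.22379740783130408
```

View pics/t2.png

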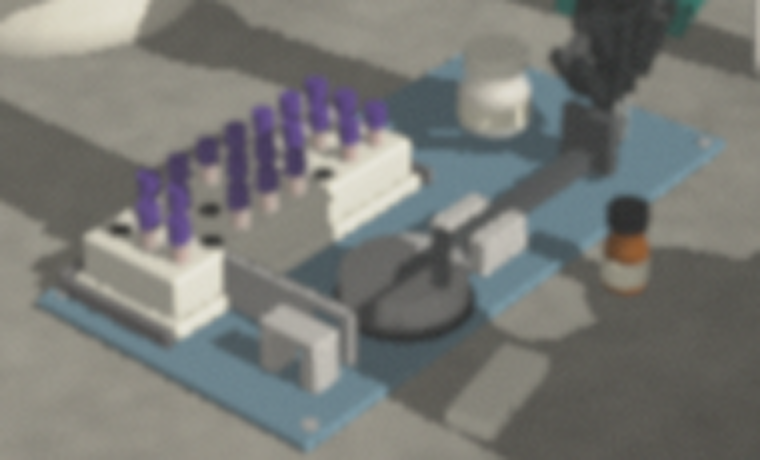

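The bar (tab near (590, 140) in the crop) is running through the guide and into the aligned slot. I'll continue, with about 97 mm left.

Call:
arm_command --increments '[0, 8, 0, 0, 0, 0, 0, 0, 16, 0, 0, 0, 0, 0, 0, 24, 0, 0, 0, 0, 0, 0, 32, 0, 0, 0, 0, 0, 0, 40, 0, 0, 0, 0, 0, 0, 48, 0, 0, 0, 0, 0, 0, 56, 0, 0, 0, 0, 0, 0, 64, 0, 0, 0, 0, 0, 0, 72, 0, 0, 0, 0, 0, 0, 80, 0, 0, 0, 0, 0, 0, 86, 0, 0, 0, 0, 0]'

```text
time: 10.82
eef_pos: [0.4834, -0.0833, 0.0285]
ee_rot: [0.0, 0.095, 0.996, -0.0]
force: [1.3, -3.9, -1.1]
finger_gap: -0.0
grip_force: 1.7
```

Call:
arm_command --increments '[0, 2, 0, 0, 0, 0, 0, 0, 4, 0, 0, 0, 0, 0, 0, 6, 0, 0, 0, 0, 0]'

```text
time: 11.2
eef_pos: [0.4843, -0.0779, 0.0284]
ee_rot: [0.0, 0.095, 0.995, -0.0]
force: [0.5, -2.9, 0.5]
finger_gap: -0.0002
grip_force: 1.6
```

Call:
arm_command --increments '[0, 1.5, 0, 0, 0, 0, 0, 0, 3, 0, 0, 0, 0, 0]'

```text
time: 11.45
eef_pos: [0.4849, -0.075, 0.0285]
ee_rot: [0.0, 0.095, 0.995, -0.0]
force: [2.5, -3.6, 0.8]
finger_gap: 0.0001
grip_force: 1.6
```

Still only friction force. I'll press on in small steps until it meets the hard stop.

Call:
arm_command --increments '[0, 1, 0, 0, 0, 0, 0, 0, 2, 0, 0, 0, 0, 0]'

```text
time: 11.7
eef_pos: [0.4852, -0.073, 0.0284]
ee_rot: [0.0, 0.095, 0.995, -0.0]
force: [2.2, -3.0, 0.1]
finger_gap: 0.0002
grip_force: 1.5
```

Call:
arm_command --increments '[0, 1, 0, 0, 0, 0, 0, 0, 2, 0, 0, 0, 0, 0]'

```text
time: 11.95
eef_pos: [0.4854, -0.0715, 0.0284]
ee_rot: [-0.0, 0.095, 0.995, -0.001]
force: [0.7, -6.7, 0.7]
finger_gap: -0.0001
grip_force: 3.2
```

Call:
arm_command --increments '[0, 1, 0, 0, 0, 0, 0, 0, 2, 0, 0, 0, 0, 0]'

```text
time: 12.2
eef_pos: [0.4854, -0.0716, 0.0285]
ee_rot: [-0.0, 0.095, 0.995, -0.003]
force: [-1.8, -12.0, 2.0]
finger_gap: -0.0001
grip_force: 6.1
```

The TCP has stopped while the force rises, so this is the hard stop. A little more push, then I back off, lift and look.

Call:
arm_command --increments '[0, 1.5, 0, 0, 0, 0, 0, 0, 1.5, 0, 0, 0, 0, 0]'

```text
time: 12.45
eef_pos: [0.4854, -0.0716, 0.0285]
ee_rot: [-0.001, 0.096, 0.995, -0.005]
force: [-2.0, -14.7, 1.1]
finger_gap: 0.0003
grip_force: 7.6
```

Call:
arm_command --increments '[0, -10, 0, 0, 0, 0, 0, 0, -30, 0, 0, 0, 0, 0, 0, -30, -40, 0, 0, 0, 0, 0, -30, -90, 0, 0, 0, 0, 0, -30, -140, 0, 0, 0, 0, 0, -30, -140, 0, 0, 0, 0]'

```text
time: 13.2
eef_pos: [0.483, -0.097, 0.1721]
ee_rot: [0.004, 0.094, 0.996, 0.0]
force: [0.4, 0.9, -0.6]
finger_gap: 0.0003
grip_force: 0.0
```

```bash
python3 - <<'E'
from rig import manip
import cv2,numpy as np
w=manip.camera("wrist")["img"][120:280,200:560]; s=manip.camera("scene")["img"][165:285,215:410]
cv2.imwrite("pics/end.png",np.vstack([cv2.resize(w,(720,320),interpolation=2),cv2.resize(s,(720,270),interpolation=2)]));print(manip.state()["force"])
E
```

```text
[-0.40347113 -0.31749596 -0.43938059]
```

View pics/end.png

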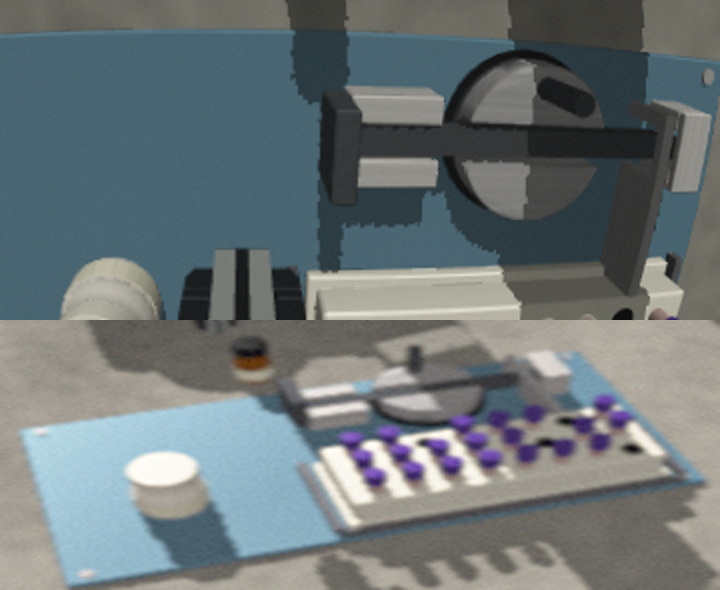

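The tab (340, 145) sits flush against the guide's end. The bar runs through the disc and the eye into the keeper, and nothing else has moved, so I'm handing in.

```bash
python3 -c "
from rig import manip
print(manip.job_done())"
```

```text
the job is handed in; nothing more can be done
None
```

The rack is locked: I turned the disc into line (q ≈ 3.14) and pushed the bar fully home until the tab was against the guide. The robot was clear and nothing else appeared to have moved when I handed in at about 13 s.

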